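# Snap the cover onto the pill organizer

## Robot

A 6-joint arm with a two-finger parallel gripper is mounted at the origin on the work surface. World frame = base frame: x ahead of the robot, y to its left, z up, the work surface at z = 0. Lengths are in m, angles in rad, forces in N, time in s.
With the tool pointing down it reaches from about 0.4 to 0.825 m from the base axis. Payload 7 kg.
Tool frame: the origin (TCP) lies on the centre line of the jaws, within the pads' length; the fingertips stand 25 mm ahead of it and the grasp point (between the pads) lies 6 mm ahead of it; z points along the fingers, y is the line along which they close (so a half turn about z gives the same grasp; the last joint's range is limited). The gripper opens to 88 mm and grips with 3 to 60 N. Pads are 19 mm wide; open, the fingers measure 130 mm over their backs; the gripper's body (78 mm by 193 mm) begins 47 mm behind the grasp point.
Start: joints at [0.288, 0.359, 0.012, 0, -1.224, -0.288], TCP at [0.675, -0, 0.252] pointing down, gripper open.
Joint ranges: [-3.07, 3.07], [-1.43, 2.12], [-1.02, 1.25], [-3.03, 1.67], [-3.05, -0], [-3.03, 3.03]. Speed limits (rad/s): [2.39, 2.39, 3.01, 3.14, 3.14, 3.14].

## Interface

Orientations are given as [roll, pitch, yaw] about the fixed x, y, z axes, in that order (R = Rz(yaw) Ry(pitch) Rx(roll)).
In Python, from station import readout, vision, arm gives the robot as it stands. The module is installed in compiled form; this text tells all that it offers.
- The arm moves only by the tool carry_out, never from a script. Its argument "commands" is a list of rows, each an object with "dp": the shift along the tool's x, y, z in m, a list of three; "rotation": the turn, a rotation vector about the tool's x, y, z in degrees, a list of three. In form: [{"dp": [dx, dy, dz], "rotation": [wx, wy, wz]}, ...]. A call has 1 to 8 rows; each row shifts and turns the commanded pose from where the row before left it, along the tool's axes as they then stand; what a row does not reach is not made up. A row lasts 1/8 s, in which the tool goes at most 62.5 mm and 10.7 degrees, less where a joint would pass 70% of its speed; a pose out of reach is approached as far as the arm can. A call with a gripper value outside its range is refused whole. "grip" is the finger opening in m, from 0 to 0.0876, set as the call begins (left out, the last holds). The fingers move at their own pace and stop on an object; "force" is the grip in N (left out, the last holds). Time passes only in rows, so rows that do not move let the fingers close. It gives the time, the measured TCP pose, the force, the opening and the grip force at its end, in the units of the state.
- readout.get_state(): the state, without advancing time (a new reading comes with each control period).
- vision.grab_frame(name): name is "scene" or "side" or "wrist"; returns (picture, depth): 384x512x3 uint8, red, green, blue; 384x512 float32, m along the optical axis (not along the pixel's ray), 0 where there is no reading.
- vision.calibration(name): a dict with "fovy" (degrees; the focal length in pixels is half the picture's height over the tangent of half this angle, whatever the lens; pixels are square), "cx", "cy" (the principal point, pixels), "dist" ([k1, k2, p1, p2, k3] as OpenCV has them; the pictures are not rectified), "origin" and "attitude" of the camera in the world; the wrist camera has in their place "mount" (4x4, takes a point from camera to tool coordinates, whose origin is the TCP and whose axes are the flange's). Camera axes: x right, y down, z forward; pixel columns grow to the right and rows downward; lengths in m; the calibration is good to about 2 mm. A picture is of the moment at which its call begins: read the wrist's pose just before it. calibration takes no time and is no camera call.
- arm.job_done(): hands the job in; it is judged then, once.
Trained networks look in the newest picture that a camera, given by its name, has taken for a name from the list of things; names that differ only in an ending like _2 or _b are one class to them, and where a whole thing is asked for, a point or a joint stands for the part that bears it (a point fixed in the world has none). Each returns a list of dicts, best first, with "score" (0 to 1); they miss things now and then, are a little off and sometimes report something else, mostly with a low value. They report only what shows in the picture. A call takes as long as a camera call. They do not tell look-alikes from the thing itself.
- vision.trace(label, camera): "pixels" (384x512 bool, what is visible of it) and "position" ([row, column] in pixels, amid what is visible of it).
The state is a dict: "t": time; "q": joint angles; "qd": joint speeds; "joint_efforts": joint torques, N m; "eef_pos": TCP position; "ee_rot": TCP orientation; "force": force on the tool from outside, world axes, zero at the start; "moment": the same for the moment, N m; "width": finger opening in m; "gripper_force": force on a finger pad.
Only numpy, scipy, OpenCV 4.12 (cv2) and the standard library are available. Lean on these libraries where they do the work, as an engineer would, in place of code of your own. Each camera call takes 0.05 s, during which the arm holds its last target. There are 200 camera calls.

## Task

Someone left the steel bottle cap lying on top of the open green pill organizer: first put it in the ceramic dish and let go of it there. Then lay the loose flat green cover over the compartments and press it down until both end clips have snapped over it and it lies level on the organizer, fully home at both ends. Leave the two vials and the carton where they stand, and do not tip the dish.

Things in the scene. Friction and masses are not known exactly. Their poses are not given: they have to be found in the camera images.
- organizer: Green pill organizer, open on top, fixed to the table: block 146 x 48 mm (x, y), two rows of seven compartments, walls and dividers all 30 mm high. Base flange 200 mm long (x), 6 mm thick. At each x end a spring clip, 28 mm wide (y), rises to 57 mm; its upper 15 mm leans outwards. Origin: centre of the underside, on the table; x along its length. A half turn about z changes nothing.
- seat (a point): Centre of the organizer's top, 30 mm above the table, where the middle of the cover's underside belongs; axes as those of the organizer. A cover merely laid on rests on the clips' leaning tops, its underside about 16 mm above this point.
- clip_a_nose (a point): Innermost point of the spring clip at the organizer's +x end, 41.5 mm above the table, 72 mm from the middle. The clip slides outwards up to 8 mm against a spring. Pressing the cover down wedges the clips apart, some 4 to 12 N at each end; once it is home each nose springs back 2 mm over its end.
- clip_b_nose (a point): The same point of the clip at the organizer's -x end.
- cover: Loose flat green plastic plate, 148 x 54 x 8 mm (x, y, z), 60 g, lying flat on the table at the start; plain edges, thin black lines across its top. Origin: centre of its underside; x along its length. It fits either way round, stands 3 mm over the organizer on each long side, and has about 1 mm of play between the clips.
- cap: Steel bottle cap, plain short cylinder 34 mm in diameter, 14 mm high, 25 g. At the start it lies on top of the organizer's dividers (underside 30 mm above the table), up to 40 mm from the middle along the organizer's length. Origin: centre of its underside.
- dish: Loose round white ceramic dish, 124 mm across the rim, 28 mm high, 250 g, empty; flat inner floor about 5 mm above the table. Origin: centre of its underside.
- vial_a: Sealed orange vial with white cap, 36 mm in diameter, 78 mm high, standing upright; origin at the centre of its underside. Not to be disturbed.
- vial_b: A second such vial. Not to be disturbed.
- carton: Small cardboard carton, 50 x 100 x 45 mm, origin at the centre of its underside. Not to be disturbed.
Not all that is in view belongs to the job. Several things have the shape of the cap; the one meant has the colours described above. Of the things that look like the cover, the larger one is meant.

How it is judged:
By the outcome, as a careful person would: the job done as asked, in the order asked, and still so for the second after the job is handed in, with the robot touching nothing.
It also fails if it takes over 58 s, if anything falls off the work surface, if the arm or the gripper's body presses on something with over 40 N, if the wrist force passes 120 N, or if a joint passes its speed limit or range.

## Working session

There is one attempt and no reset: what is moved stays moved. The work goes in short steps, Python scripts to look and compute and a tool call to move; the robot and the scene stay as the last step left them, time stands still between calls to the robot, and variables do not carry over. Pictures are saved under pics/ and viewed, at most 10 in all, crops included, and the job is handed in when it is done.

Besides the shell and the picture viewer there is one more tool, called after ">>>" as name(argument=value, ...), one argument or row to a line, values as JSON. carry_out: Moves the arm, as the interface text tells. Its arguments: {"type":"object","properties":{"commands":{"type":"array"},"grip":{"type":"number"},"force":{"type":"number"}},"required":["commands"]}

```bash
mkdir -p pics; cat > h.py <<'E'
import numpy as np, cv2
from scipy.spatial.transform import Rotation as R
from station import readout, vision, arm
def cam(n):
    c=vision.calibration(n); f=192/np.tan(np.radians(c['fovy'])/2)
    K=np.array([[f,0,c['cx']],[0,f,c['cy']],[0,0,1]])
    return c,K,np.array(c['dist'],float)
def pose(n,c,s):
    if n=='wrist':
        T=np.eye(4);T[:3,:3]=rot(s['ee_rot']);T[:3,3]=s['eef_pos']
        return T@np.array(c['mount'])
    T=np.eye(4);a=np.array(c['attitude'],float);T[:3,:3]=a if a.shape==(3,3) else rot(a)
    T[:3,3]=c['origin'];return T
def rot(a):
    a=np.array(a,float)
    if a.shape==(3,3): return a
    return R.from_euler('xyz',a).as_matrix() if a.size==3 else R.from_quat(a).as_matrix()
def grab(n):
    s=readout.get_state(); p,d=vision.grab_frame(n); return s,p,d
def cloud(n,s,d):
    c,K,D=cam(n);T=pose(n,c,s)
    v,u=np.mgrid[0:384,0:512]
    q=cv2.undistortPoints(np.stack([u,v],-1).reshape(-1,1,2).astype(np.float64),K,D).reshape(384,512,2)
    P=np.dstack([q[...,0]*d,q[...,1]*d,d])
    W=P@T[:3,:3].T+T[:3,3]; W[d<=0]=np.nan
    return W
E
python3 - <<'E'
from h import *
s=readout.get_state();print(s)
for n in ['scene','side','wrist']:
    c=vision.calibration(n);print(n,c)
    s,p,d=grab(n);cv2.imwrite(f'pics/{n}0.png',p[...,::-1]);np.savez(f'{n}0.npz',p=p,W=cloud(n,s,d))
E
```

```text
{'t': 0.0, 'q': array([ 2.88076606e-01,  3.59414983e-01,  1.10358311e-02, -3.47766866e-04,
       -1.22409893e+00, -2.88081326e-01]), 'qd': array([-0.00100018,  0.00010673,  0.00127353, -0.00099265,  0.00181639,
       -0.00020448]), 'joint_efforts': array([-8.00930356e-04, -5.82726967e+01,  2.93058443e+01,  6.99745238e+00,
        6.93249181e-03, -2.06530804e-04]), 'eef_pos': array([ 6.74541279e-01, -4.33124960e-05,  2.50594891e-01]), 'ee_rot': array([ 3.13988731e+00, -1.64409239e-04, -1.57091935e+00]), 'force': array([-0.92378593, -0.5565466 ,  0.4587666 ]), 'moment': array([-0.03968992, -0.01646333, -0.01814637]), 'gripper_force': 0.0, 'width': 0.08770248076522137}
scene {'fovy': 57.826667605965774, 'cx': 255.68517335091315, 'cy': 188.63294155164675, 'dist': array([-0.03786232,  0.        ,  0.        ,  0.        ,  0.        ]), 'origin': array([ 0.98416782, -0.63485674,  0.71203841]), 'attitude': array([-2.34438522,  0.01945919,  0.53274531])}
side {'fovy': 49.977126548278264, 'cx': 252.43748708884985, 'cy': 189.4215415882609, 'dist': array([-0.01599911,  0.        ,  0.        ,  0.        ,  0.        ]), 'origin': array([ 0.2073486 , -0.70471323,  0.69264937]), 'attitude': array([-2.27522063,  0.01826455, -0.58175318])}
wrist {'fovy': 66.52378200987529, 'cx': 254.13676304414886, 'cy': 191.2051801317549, 'dist': array([-0.06087299,  0.        ,  0.        ,  0.        ,  0.        ]), 'mount': array([[ 1.28839675e-04, -9.51291358e-01, -3.08293264e-01,
         8.41904982e-02],
       [ 9.99999985e-01,  8.81393889e-05,  1.45943619e-04,
         6.37346321e-04],
       [-1.11662123e-04, -3.08293278e-01,  9.51291355e-01,
        -1.33498219e-01],
       [ 0.00000000e+00,  0.00000000e+00,  0.00000000e+00,
         1.00000000e+00]])}
```

View pics/scene0.png

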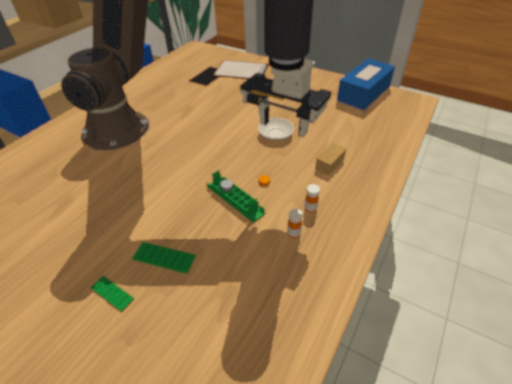

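View pics/side0.png

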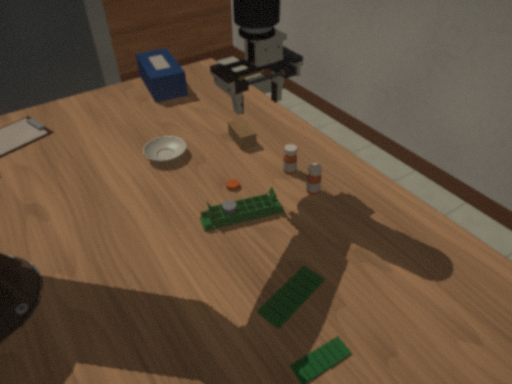

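The scene view shows the organizer at about (236,197) with the grey cap on it at (227,185), the dish at (275,130), the large cover at (165,257) and a smaller decoy at (112,293). The vials are at (312,197) and (295,222), and the carton at (330,158). The orange disc at (264,181) is a decoy.

```bash
cat >> h.py <<'E'
def rect(P):
    (c,(w,h),a)=cv2.minAreaRect((P[:,:2]*1000).astype(np.float32))
    if w<h: w,h,a=h,w,a+90
    a=(a+90)%180-90
    return np.round([c[0],c[1],w,h,a],1)
def green(p):
    h=cv2.cvtColor(p,cv2.COLOR_RGB2HSV)
    return ((h[...,0]>45)&(h[...,0]<85)&(h[...,1]>130)&(h[...,2]>25)).astype(np.uint8)
E
python3 - <<'E'
from h import *
for n in ['scene','side']:
    z=np.load(f'{n}0.npz');W=z['W'];g=green(z['p'])
    print(n,'table z',np.round(np.nanmedian(W[300:340,200:260,2]),4) )
    k,l,st,c=cv2.connectedComponentsWithStats(g)
    for i in range(1,k):
        if st[i,4]<150: continue
        P=W[l==i];P=P[np.isfinite(P[:,2])]
        print('green',np.round(c[i]),st[i,4],rect(P),'z',np.round(np.percentile(P[:,2],[5,50,95]),3))
        if abs(P[:,2].max())>.035:
            t=P[(P[:,2]>.025)&(P[:,2]<.034)];print('  top',rect(t), 'high',np.round(P[P[:,2]>.045].mean(0),3))
    for lab in ['organizer','cover','cap','dish','vial_a','carton']:
        vision.grab_frame(n) if lab=='organizer' else 0
        for r in vision.trace(lab,n)[:3]:
            m=r['pixels'];P=W[m];P=P[np.isfinite(P[:,2])]
            print(lab,round(r['score'],2),np.round(r['position']),m.sum(),rect(P),np.round(np.percentile(P[:,2],[5,50,95]),3),np.median(z['p'][m],0))
E
```

```text
scene table z 0.0012
green [238. 199.] 913 [574.9 -84.5 195.4  49.3 -14.8] z [0.007 0.023 0.044]
  top [572.9 -83.8 157.5  47.9 -15.5] high [ 0.567 -0.084  0.051]
green [164. 257.] 1069 [ 530.6 -335.9  146.3   53.1   14.1] z [0.007 0.009 0.011]
green [112. 293.] 667 [ 491.8 -468.6  103.8   38.    -2.6] z [0.005 0.007 0.009]
organizer 0.81 [201. 238.] 1083 [570.9 -72.7 209.6  68.9 -15.3] [0.006 0.023 0.046] [25. 90. 38.]
cover 0.96 [292. 110.] 789 [ 488.  -468.1  114.6   42.9   -3.1] [0.002 0.007 0.009] [ 27. 128.  53.]
cover 0.66 [256. 166.] 1179 [ 529.  -332.6  147.8   60.5   14.1] [0.006 0.009 0.011] [18. 79. 32.]
cover 0.4 [200. 239.] 1084 [554.9 -75.9 242.   71.1 -22.1] [0.006 0.024 0.047] [25. 90. 39.]
cap 0.54 [185. 226.] 129 [531.5 -73.5  58.   34.  -10.8] [0.026 0.045 0.047] [146. 146. 133.]
dish 0.6 [128. 276.] 558 [528.1 253.3 122.9 113.2  76.3] [0.006 0.016 0.029] [194. 183. 160.]
vial_a 0.75 [224. 292.] 376 [749.4 -86.6 102.4  35.2 -48.2] [0.012 0.053 0.08 ] [137. 116.  94.]
vial_a 0.56 [199. 312.] 355 [759.3  29.8 120.2  37.  -70.9] [0.008 0.051 0.08 ] [137. 115.  96.]
c
[... 641 characters left out ...]
0.015 0.027] [131.5 122.  106. ]
cap 0.76 [205. 227.] 168 [556.1 -56.4  82.4  33.   52.5] [0.032 0.043 0.045] [100.   95.   85.5]
cap 0.72 [188. 233.] 128 [605.9  19.8  33.3  31.7 -87.2] [0.002 0.012 0.015] [134.5  70.   35. ]
dish 0.82 [148. 164.] 884 [527.  275.3 169.4 122.   74.6] [0.003 0.015 0.027] [132. 122. 106.]
vial_a 0.7 [178. 312.] 391 [769.2 -96.4  62.5  31.8  78.8] [0.007 0.049 0.078] [82. 70. 59.]
vial_a 0.64 [210. 246.] 1683 [578.  -64.6 203.8  94.1 -16.9] [0.002 0.019 0.041] [38. 54. 30.]
vial_a 0.58 [158. 293.] 410 [806.5  37.3 153.6  42.5  52. ] [-0.001  0.043  0.078] [89. 74. 61.]
carton 0.91 [132. 243.] 605 [751.3 193.3 101.9  64.1  81.9] [0.007 0.041 0.046] [92. 69. 46.]
```

>>> carry_out(
  commands=[
    {"dp": [0.021, 0.025, 0.012], "rotation": [0, 0, 0]},
    {"dp": [0.021, 0.026, 0.012], "rotation": [0, 0, 0]},
    {"dp": [0.021, 0.026, 0.013], "rotation": [0, 0, 0]},
    {"dp": [0.02, 0.025, 0.013], "rotation": [0, 0, 0]},
    {"dp": [0, 0, 0], "rotation": [0, 0, -10]},
    {"dp": [0, 0, 0], "rotation": [0, 0, -10]},
    {"dp": [0, 0, 0], "rotation": [0, 0, -10]},
    {"dp": [0, 0, 0], "rotation": [0, 0, -10]},
  ],
  grip=0.065,
  force=15,
)

```text
t: 1.85
eef_pos: [0.573, -0.0831, 0.2017]
ee_rot: [-3.141, -0.0, -0.867]
force: [0.2, 0.8, 0.4]
width: 0.0648
gripper_force: 0.0
```

>>> carry_out(
  commands=[
    {"dp": [0, 0, 0], "rotation": [0, 0, -10]},
    {"dp": [0, 0, 0], "rotation": [0, 0, -10]},
    {"dp": [0, 0, 0], "rotation": [0, 0, -10]},
    {"dp": [0, 0, 0], "rotation": [0, 0, -4.5]},
    {"dp": [0, 0, 0], "rotation": [0, 0, 0]},
    {"dp": [0, 0, 0], "rotation": [0, 0, 0]},
  ],
)

```text
t: 2.6
eef_pos: [0.573, -0.083, 0.2016]
ee_rot: [-3.142, -0.0, -0.272]
force: [0.5, 0.1, -0.3]
width: 0.0649
gripper_force: 0.0
```

```bash
python3 - <<'E'
from h import *
s,p,d=grab('wrist');W=cloud('wrist',s,d);np.savez('w1.npz',p=p,W=W)
cv2.imwrite('pics/w1.png',p[...,::-1])
print(s['eef_pos'],np.degrees(s['ee_rot']))
g=green(p)>0;P=W[g];P=P[np.isfinite(P[:,2])]
print(rect(P),'top',rect(P[(P[:,2]>.026)&(P[:,2]<.034)]),np.percentile(P[:,2],[2,25,50,75,98]))
for r in vision.trace('cap','wrist')[:3]:
    m=r['pixels'];Q=W[m];Q=Q[(Q[:,2]>.041)&(Q[:,2]<.05)];print(r['score'],r['position'],len(Q),rect(Q) if len(Q)>5 else '',cv2.minEnclosingCircle((Q[:,:2]*1000).astype(np.float32)) if len(Q)>5 else '',np.median(Q[:,2]))
E
```

```text
[ 0.57298738 -0.08300433  0.20163917] [-1.79995660e+02 -6.72384460e-03 -1.56052441e+01]
[ 534.9 -221.4  335.8  197.9   75.3] top [569.2 -82.  149.9  47.6 -15. ] [0.00521125 0.00729816 0.00841784 0.02003368 0.05254413]
0.97 [169.4, 159.8] 0   nan
0.69 [213.0, 256.3] 750 [541.8 -75.   33.9  33.8  -3. ] ((541.4928588867188, -74.6658935546875), 17.57925796508789) 0.04446001132338123
  return _methods._mean(a, axis=axis, dtype=dtype,
  ret = ret.dtype.type(ret / rcount)
```

View pics/w1.png

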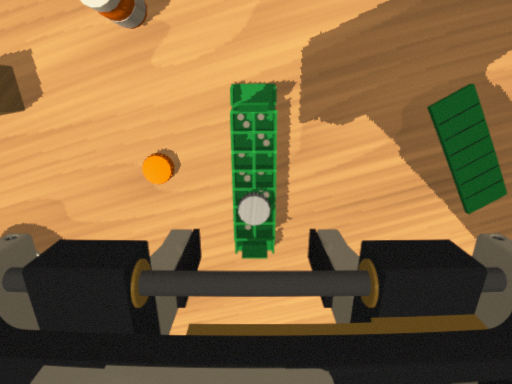

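```bash
python3 - <<'E'
from h import *
z=np.load('w1.npz');W=z['W'];g=green(z['p'])>0
P=W[g];P=P[np.isfinite(P[:,2])&(P[:,1]>-.2)]
a=np.radians(-15);
c=np.array([.573,-.083]);B=np.array([[np.cos(a),np.sin(a)],[-np.sin(a),np.cos(a)]])
L=(P[:,:2]-c)@B.T
hi=P[:,2]>.036
for sg in (1,-1):
    m=hi&(L[:,0]*sg>50);print(sg,m.sum(),'x',np.percentile(L[m,0],[1,50,99]).round(4),'y',np.percentile(L[m,1],[1,50,99]).round(4))
m=P[:,2]<.012
print('flange',rect(P[m]),np.percentile(L[m,0],[1,99]),'all',rect(P))
t=(P[:,2]>.024)&(P[:,2]<.033);print(np.percentile(L[t,0],[.5,99.5]),np.percentile(L[t,1],[.5,99.5]))
# long wall lines fit
for sg in(1,-1):
    m=t&(L[:,1]*sg>20)&(abs(L[:,0])<65)
    k=np.polyfit(L[m,0],L[m,1],1);print('wall',sg,m.sum(),k)
E
```

```text
Traceback (most recent call last):
IndexError: index -1 is out of bounds for axis 0 with size 0
```

The wrist view shows the cap on the organizer at (255,211), the orange decoy at (158,168) and the cover at (468,148). Next I pick up the cap, closing the fingers across the organizer's width.

>>> carry_out(
  commands=[
    {"dp": [-0.016, 0, 0.02], "rotation": [0, 0, 0]},
    {"dp": [-0.016, 0.001, 0.03], "rotation": [0, 0, 0]},
    {"dp": [0, 0, 0.035], "rotation": [0, 0, 0]},
    {"dp": [0, 0, 0.03], "rotation": [0, 0, 0]},
    {"dp": [0, 0, 0.02], "rotation": [0, 0, 0]},
    {"dp": [0, 0, 0.008], "rotation": [0, 0, 0]},
    {"dp": [0, 0, 0], "rotation": [0, 0, 0]},
  ],
)

```text
t: 3.58
eef_pos: [0.5419, -0.0755, 0.0585]
ee_rot: [3.141, 0.0, -0.271]
force: [0.4, 0.2, 0.8]
width: 0.0649
gripper_force: 0.0
```

>>> carry_out(
  commands=[
    {"dp": [0, 0, 0], "rotation": [0, 0, 0]},
    {"dp": [0, 0, 0], "rotation": [0, 0, 0]},
    {"dp": [0, 0, 0], "rotation": [0, 0, 0]},
    {"dp": [0, 0, 0], "rotation": [0, 0, 0]},
    {"dp": [0, 0, 0], "rotation": [0, 0, 0]},
  ],
  grip=0.02,
  force=15,
)

```text
t: 4.2
eef_pos: [0.5421, -0.0754, 0.0589]
ee_rot: [-3.141, -0.0, -0.27]
force: [-0.6, 0.9, 2.9]
width: 0.0334
gripper_force: 15.0
```

>>> carry_out(
  commands=[
    {"dp": [0, 0, -0.02], "rotation": [0, 0, 0]},
    {"dp": [0, 0, -0.04], "rotation": [0, 0, 0]},
    {"dp": [0, 0, -0.05], "rotation": [0, 0, 0]},
    {"dp": [0, 0, -0.04], "rotation": [0, 0, 0]},
    {"dp": [0, 0, 0], "rotation": [0, 0, 0]},
  ],
)

```text
t: 4.82
eef_pos: [0.5437, -0.0753, 0.2121]
ee_rot: [-3.139, -0.006, -0.27]
force: [-0.6, 0.4, -1.2]
width: 0.0336
gripper_force: 15.0
```

```bash
python3 - <<'E'
from h import *
s=readout.get_state();print(s['eef_pos'],s['q'],s['width'])
from scipy.optimize import least_squares
for n in ['scene','side']:
    s,p,d=grab(n);W=cloud(n,s,d)
    for r in vision.trace('dish',n)[:2]:
        P=W[r['pixels']];P=P[np.isfinite(P[:,2])]
        t=P[(P[:,2]>.0255)&(P[:,2]<.033)]
        f=least_squares(lambda x:np.clip(np.hypot(*(t[:,:2]-x).T)-.0605,-.01,.01),np.median(t[:,:2],0))
        print(n,r['score'],r['position'],len(t),f.x,rect(P))
s,p,d=grab('wrist');W=cloud('wrist',s,d);cv2.imwrite('pics/w2.png',p[...,::-1]);np.savez('w2.npz',p=p,W=W)
E
```

```text
[ 0.54366347 -0.07530249  0.21213261] [ 2.19840292e-01  1.78579776e-01 -3.30144460e-01  8.10355845e-04
 -1.05548569e+00  1.08042120e+00] 0.033568888651605136
scene 0.64 [127.5, 275.5] 122 [0.52483487 0.25268257] [517.4 272.8 161.5 120.  -69.9]
  return _methods._mean(a, axis=axis, dtype=dtype,
  ret = um.true_divide(
Traceback (most recent call last):
ValueError: Initial guess is outside of provided bounds
```

>>> carry_out(
  commands=[
    {"dp": [-0.008, -0.025, 0], "rotation": [0, 0, 0]},
    {"dp": [-0.014, -0.042, 0], "rotation": [0, 0, 0]},
    {"dp": [-0.016, -0.046, 0], "rotation": [0, 0, 0]},
    {"dp": [-0.016, -0.046, 0], "rotation": [0, 0, 0]},
    {"dp": [-0.016, -0.046, 0], "rotation": [0, 0, 0]},
    {"dp": [-0.015, -0.046, 0], "rotation": [0, 0, 0]},
    {"dp": [-0.013, -0.038, 0], "rotation": [0, 0, 0]},
    {"dp": [-0.008, -0.024, 0], "rotation": [0, 0, 0]},
  ],
)

```text
t: 5.92
eef_pos: [0.5225, 0.2558, 0.2068]
ee_rot: [3.139, 0.002, -0.269]
force: [0.2, -0.1, -0.9]
width: 0.0334
gripper_force: 15.0
```

>>> carry_out(
  commands=[
    {"dp": [0, 0, 0], "rotation": [0, 0, 0]},
    {"dp": [0, 0, 0], "rotation": [0, 0, 0]},
  ],
)

```text
t: 6.18
eef_pos: [0.5231, 0.2538, 0.2078]
ee_rot: [3.14, 0.001, -0.271]
force: [0.4, -0.7, -0.3]
width: 0.0332
gripper_force: 15.0
```

```bash
python3 - <<'E'
from h import *
from scipy.optimize import least_squares
s,p,d=grab('wrist');W=cloud('wrist',s,d);cv2.imwrite('pics/w3.png',p[...,::-1])
print(s['eef_pos'],np.degrees(s['ee_rot']),s['width'])
for r in vision.trace('dish','wrist')[:2]:
    P=W[r['pixels']];P=P[np.isfinite(P[:,2])];P=P[P[:,2]<.04]
    h=np.percentile(P[:,2],98);t=P[P[:,2]>h-.003]
    f=least_squares(lambda x:np.clip(np.hypot(*(t[:,:2]-x).T)-.0605,-.01,.01),np.median(t[:,:2],0))
    c=f.x;rr=np.hypot(*(P[:,:2]-c).T)
    print(r['score'],r['position'],len(t),h,c,rect(P))
    for k in range(0,64,6):
        m=(rr>=k/1e3)&(rr<(k+6)/1e3); print(k,m.sum(),np.median(P[m,2]).round(4) if m.sum() else '')
E
```

```text
[0.52308061 0.25378703 0.20777206] [ 1.79922465e+02  5.20243260e-02 -1.55160313e+01] 0.03319804747594975
0.89 [175.9, 254.9] 1357 0.02885275535528207 [0.52103908 0.25424706] [520.4 254.  134.7 124.5  66.1]
0 80 0.0057
6 233 0.0056
12 390 0.0055
18 545 0.0055
24 757 0.009
30 913 0.0108
36 1118 0.0128
42 1326 0.0161
48 1538 0.0199
54 1656 0.0266
60 420 0.0281
```

View pics/w3.png

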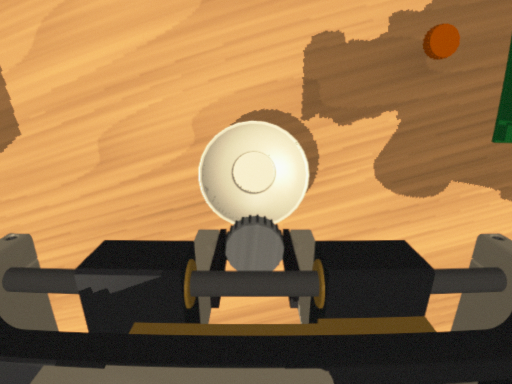

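The dish centre is at (254,172) in this view, with the gripped cap at (254,245).

>>> carry_out(
  commands=[
    {"dp": [-0.002, 0, 0.025], "rotation": [0, 0, 0]},
    {"dp": [0, 0, 0.04], "rotation": [0, 0, 0]},
    {"dp": [0, 0, 0.04], "rotation": [0, 0, 0]},
    {"dp": [0, 0, 0.035], "rotation": [0, 0, 0]},
    {"dp": [0, 0, 0.018], "rotation": [0, 0, 0]},
    {"dp": [0, 0, 0.006], "rotation": [0, 0, 0]},
    {"dp": [0, 0, 0], "rotation": [0, 0, 0]},
    {"dp": [0, 0, 0], "rotation": [0, 0, 0]},
  ],
)

```text
t: 7.28
eef_pos: [0.5221, 0.2553, 0.0457]
ee_rot: [-3.14, -0.001, -0.271]
force: [0.1, -0.2, -0.0]
width: 0.0333
gripper_force: 15.0
```

>>> carry_out(
  commands=[
    {"dp": [0, 0, 0], "rotation": [0, 0, 0]},
    {"dp": [0, 0, 0], "rotation": [0, 0, 0]},
    {"dp": [0, 0, 0], "rotation": [0, 0, 0]},
    {"dp": [0, 0, -0.02], "rotation": [0, 0, 0]},
    {"dp": [0, 0, -0.04], "rotation": [0, 0, 0]},
    {"dp": [0, 0, -0.05], "rotation": [0, 0, 0]},
    {"dp": [0, 0, -0.05], "rotation": [0, 0, 0]},
    {"dp": [0, 0, -0.02], "rotation": [0, 0, 0]},
  ],
  grip=0.043,
)

```text
t: 8.28
eef_pos: [0.5224, 0.2557, 0.2283]
ee_rot: [-3.138, -0.003, -0.27]
force: [-0.4, 0.1, -1.1]
width: 0.043
gripper_force: 0.0
```

```bash
python3 - <<'E'
from h import *
s,p,d=grab('wrist');W=cloud('wrist',s,d)
print(s['eef_pos'],s['ee_rot'],s['width'])
cv2.imwrite('pics/w4.png',p[...,::-1])
for r in vision.trace('cap','wrist')[:3]:
    Q=W[r['pixels']];print(r['score'],r['position'],np.nanmedian(Q,0),np.nanpercentile(Q[:,2],[5,95]))
s,p,d=grab('scene');W=cloud('scene',s,d)
for r in vision.trace('cover','scene')[:3]:
    P=W[r['pixels']&(green(p)>0)];P=P[np.isfinite(P[:,2])];P=P[P[:,2]<.02];print(r['score'],r['position'],rect(P) if len(P)>9 else '')
E
```

```text
[0.52238081 0.25574422 0.22826317] [-3.13758944e+00 -2.96261334e-03 -2.70108615e-01] 0.042953363430059
0.96 [44.6, 433.9] [0.60823506 0.02603932 0.01393782] [0.00298672 0.01560226]
0.84 [170.4, 257.4] [0.52234111 0.25448347 0.01939374] [0.01310725 0.02050131]
0.92 [292.5, 109.3] [ 492.1 -469.6  105.6   36.4   -2.9]
0.62 [255.0, 165.4] [ 530.4 -335.4  145.3   54.3   14.3]
```

View pics/w4.png

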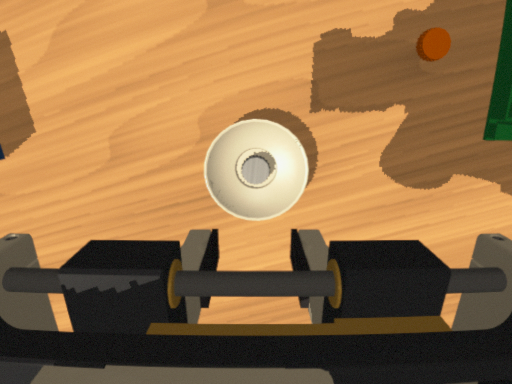

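The cap lies flat at the centre of the dish at (257,168), and the dish is upright. Next I go back over the organizer to measure it uncovered.

>>> carry_out(
  commands=[
    {"dp": [0.008, 0.025, 0], "rotation": [0, 0, 0]},
    {"dp": [0.014, 0.042, 0], "rotation": [0, 0, 0]},
    {"dp": [0.015, 0.046, 0], "rotation": [0, 0, 0]},
    {"dp": [0.015, 0.046, 0], "rotation": [0, 0, 0]},
    {"dp": [0.015, 0.046, 0], "rotation": [0, 0, 0]},
    {"dp": [0.014, 0.046, 0], "rotation": [0, 0, 0]},
    {"dp": [0.012, 0.038, 0], "rotation": [0, 0, 0]},
    {"dp": [0.008, 0.024, 0], "rotation": [0, 0, 0]},
  ],
  grip=0.075,
)

```text
t: 9.48
eef_pos: [0.5338, -0.0762, 0.2233]
ee_rot: [3.141, 0.002, -0.272]
force: [0.9, 0.4, -0.1]
width: 0.0749
gripper_force: 0.0
```

>>> carry_out(
  commands=[
    {"dp": [0, 0, 0], "rotation": [0, 0, 0]},
    {"dp": [0, 0, 0], "rotation": [0, 0, 0]},
    {"dp": [0, 0, 0], "rotation": [0, 0, 0]},
  ],
)

```text
t: 9.85
eef_pos: [0.5349, -0.073, 0.2242]
ee_rot: [3.141, 0.001, -0.27]
force: [0.5, 0.4, -0.1]
width: 0.0749
gripper_force: 0.0
```

```bash
python3 - <<'E'
from h import *
s,p,d=grab('wrist');W=cloud('wrist',s,d);np.savez('w5.npz',p=p,W=W)
print(s['eef_pos'],s['ee_rot'])
big=cv2.resize(p[:300,180:400],None,fx=2.7,fy=1.95,interpolation=cv2.INTER_CUBIC)
cv2.imwrite('pics/w5.png',p[...,::-1])
g=green(p);k,l,st,c=cv2.connectedComponentsWithStats(g)
for i in range(1,k):
    if st[i,4]<200: continue
    P=W[l==i];P=P[np.isfinite(P[:,2])];print(c[i].round(),st[i],rect(P))
    if P[:,2].max()>.04:
        t=P[(P[:,2]>.027)&(P[:,2]<.034)];print('top',rect(t),len(t));
        a=np.radians(-15.5);ctr=np.array([.572,-.083]);B=np.array([[np.cos(a),np.sin(a)],[-np.sin(a),np.cos(a)]])
        L=(P[:,:2]-ctr)@B.T
        for lo,hi in[(0,.005),(.005,.012),(.012,.026),(.026,.034),(.036,.044),(.044,.052),(.052,.062)]:
            for sg in(1,-1):
                m=(P[:,2]>=lo)&(P[:,2]<hi)&(L[:,0]*sg>40)
                if m.sum()>5: print(lo,hi,sg,m.sum(),'x',np.percentile(L[m,0],[2,50,98]).round(4),'y',np.percentile(L[m,1],[2,50,98]).round(4))
        for sg in(1,-1):
            m=(P[:,2]>.026)&(P[:,2]<.033)&(L[:,1]*sg>19)&(abs(L[:,0])<65);print('wall',sg,m.sum(),np.polyfit(L[m,0],L[m,1],1) if m.sum()>9 else'')
E
```

```text
[ 0.53490442 -0.07304722  0.22423267] [ 3.14141980e+00  5.63825543e-04 -2.69800577e-01]
[253. 129.] [ 230   47   46  169 6531] [570.9 -83.4 199.   49.6 -14.9]
top [569.1 -81.9 149.   47.6 -14.9] 1875
wall 1 0 
wall -1 0 
[462. 113.] [ 422   50   78  129 5405] [ 528.7 -333.6  147.5   55.1   14. ]
```

View pics/w5.png

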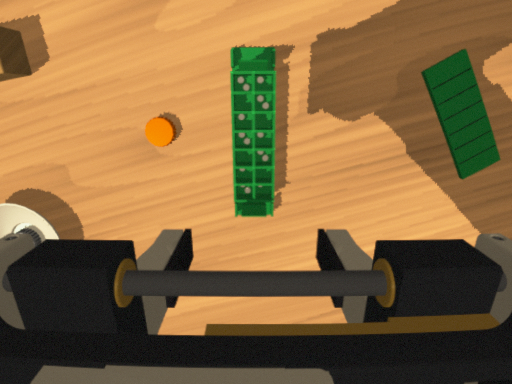

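The organizer is open and empty at (253,130), with the cover at (462,113).

```bash
python3 - <<'E'
from h import *
z=np.load('w5.npz');W=z['W'];g=green(z['p']);k,l,st,c=cv2.connectedComponentsWithStats(g)
i=l[110,253] or 1
i=[j for j in range(1,k) if st[j,4]>6000][0]
P=W[l==i];P=P[np.isfinite(P[:,2])]
for ang in (-15,):
    a=np.radians(ang);ctr=np.array([.5709,-.0834]);B=np.array([[np.cos(a),np.sin(a)],[-np.sin(a),np.cos(a)]])
    L=(P[:,:2]-ctr)@B.T
    for lo,hi in[(0,.012),(.026,.034),(.036,.044),(.044,.052),(.052,.062)]:
        for sg in(1,-1):
            m=(P[:,2]>=lo)&(P[:,2]<hi)&(L[:,0]*sg>.04)
            if m.sum()>5: print(lo,hi,sg,m.sum(),'x',np.percentile(L[m,0],[2,50,98]).round(4),'y',np.percentile(L[m,1],[2,50,98]).round(4))
    for sg in(1,-1):
        m=(P[:,2]>.026)&(P[:,2]<.034)&(L[:,1]*sg>.0205)&(abs(L[:,0])<.065);print('wall',sg,m.sum(),np.polyfit(L[m,0],L[m,1],1),np.percentile(L[m,1]*sg,[2,98]))
i=[j for j in range(1,k) if 5000<st[j,4]<6000][0]
P=W[l==i];P=P[np.isfinite(P[:,2])];print(np.percentile(P[:,2],[5,50,95]),P.mean(0))
Q=P[P[:,2]>.005];print(rect(Q),len(Q),len(P))
E
```

```text
0 0.012 1 1232 x [0.0405 0.0695 0.0988] y [-0.0197  0.0006  0.0218]
0 0.012 -1 607 x [-0.0969 -0.0614 -0.0404] y [-0.0196 -0.0019  0.0217]
0.026 0.034 1 507 x [0.0416 0.058  0.0723] y [-0.0224  0.0009  0.0243]
0.026 0.034 -1 472 x [-0.0764 -0.0612 -0.0417] y [-0.0217  0.0012  0.0242]
0.036 0.044 1 26 x [0.072  0.0721 0.073 ] y [-0.0114  0.0011  0.0142]
0.036 0.044 -1 34 x [-0.0739 -0.073  -0.0725] y [-0.0123  0.0025  0.0138]
0.044 0.052 1 139 x [0.072  0.0744 0.0768] y [-0.0122  0.0006  0.0143]
0.044 0.052 -1 139 x [-0.0771 -0.0752 -0.0729] y [-0.0128  0.0008  0.0144]
0.052 0.062 1 162 x [0.0759 0.0783 0.0809] y [-0.0119  0.0005  0.0141]
0.052 0.062 -1 101 x [-0.0799 -0.0783 -0.0766] y [-0.0127  0.0008  0.0142]
wall 1 346 [0.0010023  0.02302962] [0.02098571 0.02462113]
wall -1 203 [ 0.00260006 -0.02150018] [0.02051218 0.02266576]
[0.00652702 0.00814611 0.00951402] [ 0.53284996 -0.3314901   0.00805902]
[ 528.7 -333.6  147.5   55.1   14. ] 5276 5386
```

>>> carry_out(
  commands=[
    {"dp": [0.007, 0.026, 0.002], "rotation": [0, 0, 0]},
    {"dp": [0.011, 0.045, 0.003], "rotation": [0, 0, 0]},
    {"dp": [0.012, 0.046, 0.005], "rotation": [0, 0, 0]},
    {"dp": [0.012, 0.046, 0.005], "rotation": [0, 0, 0]},
    {"dp": [0.012, 0.046, 0.005], "rotation": [0, 0, 0]},
    {"dp": [0.011, 0.045, 0.003], "rotation": [0, 0, 0]},
    {"dp": [0, 0, 0], "rotation": [0, 0, -9.5]},
    {"dp": [0, 0, 0], "rotation": [0, 0, -10]},
  ],
)

```text
t: 10.9
eef_pos: [0.5299, -0.3358, 0.2011]
ee_rot: [-3.141, 0.001, 0.075]
force: [-0.2, -0.1, -0.8]
width: 0.0747
gripper_force: 0.0
```

>>> carry_out(
  commands=[
    {"dp": [0, 0, 0], "rotation": [0, 0, -10]},
    {"dp": [0, 0, 0], "rotation": [0, 0, 0]},
    {"dp": [0, 0, 0], "rotation": [0, 0, 0]},
    {"dp": [0, 0, 0], "rotation": [0, 0, 0]},
  ],
)

```text
t: 11.4
eef_pos: [0.53, -0.3354, 0.2016]
ee_rot: [-3.142, -0.0, 0.243]
force: [-0.3, 0.1, -0.1]
width: 0.0752
gripper_force: 0.0
```

```bash
python3 - <<'E'
from h import *
s,p,d=grab('wrist');W=cloud('wrist',s,d)
print(s['eef_pos'],np.degrees(s['ee_rot']),s['width'])
g=green(p);k,l,st,c=cv2.connectedComponentsWithStats(g)
for i in range(1,k):
    if st[i,4]<300: continue
    P=W[l==i];P=P[np.isfinite(P[:,2])&(P[:,2]<.1)];r=rect(P);print(c[i].round(),st[i],r,np.percentile(P[:,2],[5,50,95]))
    e=(r[:2]/1000-s['eef_pos'][:2]);Rm=rot(s['ee_rot']);print('tool shift',Rm.T[:, :2]@e)
E
```

```text
[ 0.5299951  -0.33544054  0.20156875] [-1.79998639e+02 -1.01906677e-03  1.38960521e+01] 0.07516181475814282
[38. 75.] [   0    0   93  171 9687] [570.6 -82.8 199.1  50.3 -15.1] [0.00578751 0.02109619 0.03181794]
tool shift [ 1.00090965e-01 -2.35494793e-01  7.37560045e-06]
[253. 168.] [ 228  108   50  124 5727] [ 528.6 -334.6  146.6   53.3   14.4] [0.00726533 0.00844039 0.00962687]
tool shift [-1.15240175e-03 -1.15098413e-03  6.85077811e-09]
[357. 211.] [ 334  185   48   60 1476] [ 507.3 -468.6   71.5   38.9   -2.5] [0.00483599 0.0060874  0.00721732]
tool shift [-5.40106102e-02  1.23811809e-01 -3.90241522e-06]
```

>>> carry_out(
  commands=[
    {"dp": [-0.0012, -0.0011, 0.025], "rotation": [0, 0, -0.3]},
    {"dp": [0, 0, 0.04], "rotation": [0, 0, 0]},
    {"dp": [0, 0, 0.045], "rotation": [0, 0, 0]},
    {"dp": [0, 0, 0.035], "rotation": [0, 0, 0]},
    {"dp": [0, 0, 0.018], "rotation": [0, 0, 0]},
    {"dp": [0, 0, 0.008], "rotation": [0, 0, 0]},
    {"dp": [0, 0, 0.003], "rotation": [0, 0, 0]},
    {"dp": [0, 0, 0], "rotation": [0, 0, 0]},
  ],
)

```text
t: 12.45
eef_pos: [0.5291, -0.3351, 0.0286]
ee_rot: [3.141, -0.001, 0.25]
force: [0.6, 0.1, -0.3]
width: 0.0751
gripper_force: 0.0
```

>>> carry_out(
  commands=[
    {"dp": [0, 0, 0], "rotation": [0, 0, 0]},
    {"dp": [0, 0, 0], "rotation": [0, 0, 0]},
    {"dp": [0, 0, 0], "rotation": [0, 0, 0]},
    {"dp": [0, 0, 0], "rotation": [0, 0, 0]},
    {"dp": [0, 0, 0], "rotation": [0, 0, 0]},
  ],
  grip=0.04,
  force=40,
)

```text
t: 13.08
eef_pos: [0.5286, -0.335, 0.028]
ee_rot: [3.141, -0.0, 0.25]
force: [-0.0, 2.0, 4.9]
width: 0.0528
gripper_force: 40.0
```

>>> carry_out(
  commands=[
    {"dp": [0, 0, -0.02], "rotation": [0, 0, 0]},
    {"dp": [0, 0, -0.035], "rotation": [0, 0, 0]},
    {"dp": [0, 0, -0.035], "rotation": [0, 0, 0]},
    {"dp": [0, 0, -0.02], "rotation": [0, 0, 0]},
    {"dp": [0, 0, 0], "rotation": [0, 0, 9]},
    {"dp": [0, 0, 0], "rotation": [0, 0, 10.3]},
    {"dp": [0, 0, 0], "rotation": [0, 0, 10]},
    {"dp": [0, 0, 0], "rotation": [0, 0, 0]},
  ],
)

```text
t: 14.08
eef_pos: [0.5282, -0.3348, 0.1371]
ee_rot: [-3.141, 0.001, -0.261]
force: [-0.7, -0.3, -1.3]
width: 0.0532
gripper_force: 40.0
```

>>> carry_out(
  commands=[
    {"dp": [-0.002, -0.02, 0], "rotation": [0, 0, 0]},
    {"dp": [-0.003, -0.033, 0], "rotation": [0, 0, 0]},
    {"dp": [-0.004, -0.04, 0], "rotation": [0, 0, 0]},
    {"dp": [-0.004, -0.042, 0], "rotation": [0, 0, 0]},
    {"dp": [-0.004, -0.042, 0], "rotation": [0, 0, 0]},
    {"dp": [-0.004, -0.038, 0], "rotation": [0, 0, 0]},
    {"dp": [-0.003, -0.027, 0], "rotation": [0, 0, 0]},
    {"dp": [-0.001, -0.013, 0], "rotation": [0, 0, 0]},
  ],
)

```text
t: 15.08
eef_pos: [0.5703, -0.08, 0.1376]
ee_rot: [-3.141, -0.0, -0.257]
force: [1.0, -0.1, -0.6]
width: 0.0528
gripper_force: 40.0
```

>>> carry_out(
  commands=[
    {"dp": [0, 0, 0], "rotation": [0, 0, 0]},
    {"dp": [0, 0, 0], "rotation": [0, 0, 0]},
    {"dp": [0, 0, 0], "rotation": [0, 0, 0]},
    {"dp": [0, 0, 0], "rotation": [0, 0, 0]},
  ],
)

```text
t: 15.58
eef_pos: [0.5702, -0.0828, 0.1375]
ee_rot: [3.142, 0.0, -0.263]
force: [-0.4, 0.2, -0.6]
width: 0.0532
gripper_force: 40.0
```

```bash
cat > m.py <<'E'
from h import *
import sys
s,p,d=grab('wrist');W=cloud('wrist',s,d);cv2.imwrite(f'pics/{sys.argv[1]}.png',p[...,::-1])
np.savez(sys.argv[1]+'.npz',p=p,W=W)
print(s['eef_pos'],np.degrees(s['ee_rot']),s['width'],s['force'])
g=green(p);P=W[(g>0)];P=P[np.isfinite(P[:,2])]
T=(P-s['eef_pos'])@rot(s['ee_rot'])   # tool coordinates
m=(abs(T[:,1])<.04)&(T[:,0]>-.12)&(T[:,0]<.12)
c=m&(T[:,2]>.0)&(T[:,2]<.03)
print('cover in tool',c.sum(),rect(T[c]),'z',np.percentile(T[c,2],[2,50,98]))
k=np.polyfit(T[c,0],T[c,2],1);print('tilt z vs x',k)
o=m&(T[:,2]>.035)
if o.sum()>50:print('organizer world seen',rect(P[o]),np.percentile(P[o,2],[2,98]))
E
python3 m.py w6; python3 -c "
from h import *
s,p,d=grab('scene');cv2.imwrite('pics/s6.png',cv2.resize(p[100:300,130:370],None,fx=3,fy=3)[...,::-1])"
```

```text
[ 0.57016901 -0.08276783  0.13750753] [ 1.79996156e+02  6.71463062e-03 -1.50465688e+01] 0.05322446852915416 [-0.43500689  0.19989038 -0.57383385]
cover in tool 16488 [7.900e+00 3.000e-01 1.321e+02 5.350e+01 1.000e-01] z [0.01836614 0.01962677 0.02089317]
tilt z vs x [0.00115206 0.01960449]
organizer world seen [ 651.5 -103.8   48.6   31.9   75. ] [0.00502131 0.05753294]
```

View pics/w6.png

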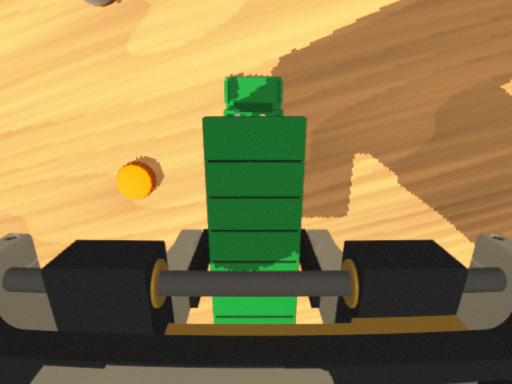

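The cover is centred in the gripper to about 0.5 mm and the organizer's far clip is ahead at (253,95). I lower it until it rests on the clips.

>>> carry_out(
  commands=[
    {"dp": [0.0005, -0.0005, 0.02], "rotation": [0, 0, 0]},
    {"dp": [0, 0, 0.022], "rotation": [0, 0, 0]},
    {"dp": [0, 0, 0.014], "rotation": [0, 0, 0]},
    {"dp": [0, 0, 0.005], "rotation": [0, 0, 0]},
    {"dp": [0, 0, 0.003], "rotation": [0, 0, 0]},
    {"dp": [0, 0, 0.002], "rotation": [0, 0, 0]},
    {"dp": [0, 0, 0], "rotation": [0, 0, 0]},
  ],
  force=60,
)

```text
t: 16.55
eef_pos: [0.5718, -0.0819, 0.0727]
ee_rot: [-3.141, -0.002, -0.261]
force: [0.2, -1.4, 3.5]
width: 0.0529
gripper_force: 60.0
```

>>> carry_out(
  commands=[
    {"dp": [0, 0, 0.002], "rotation": [0, 0, 0]},
    {"dp": [0, 0, 0.002], "rotation": [0, 0, 0]},
    {"dp": [0, 0, 0.002], "rotation": [0, 0, 0]},
    {"dp": [0, 0, 0], "rotation": [0, 0, 0]},
  ],
)

```text
t: 17.05
eef_pos: [0.5722, -0.0816, 0.0669]
ee_rot: [-3.141, -0.003, -0.261]
force: [-1.5, -0.8, 5.2]
width: 0.0526
gripper_force: 60.0
```

>>> carry_out(
  commands=[
    {"dp": [0, 0, 0.002], "rotation": [0, 0, 0]},
    {"dp": [0, 0, 0.002], "rotation": [0, 0, 0]},
    {"dp": [0, 0, 0.002], "rotation": [0, 0, 0]},
    {"dp": [0, 0, 0], "rotation": [0, 0, 0]},
  ],
)

```text
t: 17.55
eef_pos: [0.5702, -0.0818, 0.0589]
ee_rot: [3.141, 0.001, -0.262]
force: [0.0, 0.0, -1.5]
width: 0.0533
gripper_force: 60.0
```

>>> carry_out(
  commands=[
    {"dp": [0, 0, 0.002], "rotation": [0, 0, 0]},
    {"dp": [0, 0, 0.002], "rotation": [0, 0, 0]},
    {"dp": [0, 0, 0.001], "rotation": [0, 0, 0]},
    {"dp": [0, 0, 0], "rotation": [0, 0, 0]},
  ],
)

```text
t: 18.05
eef_pos: [0.5709, -0.0818, 0.0578]
ee_rot: [3.141, -0.001, -0.261]
force: [-12.4, 4.2, 32.2]
width: 0.0527
gripper_force: 60.0
```

```bash
python3 m.py w7
```

```text
[ 0.57092078 -0.08183632  0.05777247] [ 1.79984264e+02 -6.07097740e-02 -1.49401437e+01] 0.05268204742147325 [-12.36881793   4.20485355  32.24608063]
cover in tool 17296 [ 11.7   0.5 138.5  54.    0.4] z [0.00243857 0.01934201 0.0206467 ]
tilt z vs x [-0.0292028   0.01932961]
organizer world seen [ 654.2 -104.8   47.7   26.5   74.9] [0.00508113 0.02091832]
```

The force dropped and then rose sharply at the home height, so the cover appears to be seated. I release and check.

>>> carry_out(
  commands=[
    {"dp": [0, 0, -0.002], "rotation": [0, 0, 0]},
    {"dp": [0, 0, 0], "rotation": [0, 0, 0]},
    {"dp": [0, 0, 0], "rotation": [0, 0, 0]},
    {"dp": [0, 0, 0], "rotation": [0, 0, 0]},
  ],
  grip=0.075,
  force=20,
)

```text
t: 18.6
eef_pos: [0.5708, -0.0819, 0.0561]
ee_rot: [3.141, 0.001, -0.262]
force: [0.3, -0.3, 0.1]
width: 0.0749
gripper_force: 0.0
```

>>> carry_out(
  commands=[
    {"dp": [0, 0, -0.02], "rotation": [0, 0, 0]},
    {"dp": [-0.01, 0, -0.04], "rotation": [0, 0, 0]},
    {"dp": [-0.02, 0, -0.045], "rotation": [0, 0, 0]},
    {"dp": [-0.01, 0, -0.035], "rotation": [0, 0, 0]},
    {"dp": [0, 0, 0], "rotation": [0, 0, 0]},
    {"dp": [0, 0, 0], "rotation": [0, 0, 0]},
    {"dp": [0, 0, 0], "rotation": [0, 0, 0]},
  ],
)

```text
t: 19.48
eef_pos: [0.5318, -0.0715, 0.1953]
ee_rot: [3.141, 0.002, -0.262]
force: [0.4, 0.3, 0.2]
width: 0.075
gripper_force: 0.0
```

```bash
cat > v.py <<'E'
from h import *
import sys
s,p,d=grab('wrist');W=cloud('wrist',s,d);cv2.imwrite(f'pics/{sys.argv[1]}.png',p[...,::-1])
print(s['eef_pos'],np.degrees(s['ee_rot']))
P=W[green(p)>0];P=P[np.isfinite(P[:,2])]
a=np.radians(-15);L=(P[:,:2]-[.5709,-.0824])@np.array([[np.cos(a),np.sin(a)],[-np.sin(a),np.cos(a)]]).T
m=(abs(L[:,0])<.068)&(abs(L[:,1])<.025)
A=np.c_[L[m],np.ones(m.sum())];k=np.linalg.lstsq(A,P[m,2],rcond=None)[0];print('cover plane',k,'z at ends',k[2]+.07*k[0],k[2]-.07*k[0])
c=(P[:,2]>.03)&(P[:,2]<.041)&(abs(L[:,0])<.085);print('cover',rect(P[c]))
for sg in(1,-1):
    for lo,hi in[(.036,.042),(.042,.048),(.048,.062)]:
        q=(L[:,0]*sg>.06)&(P[:,2]>lo)&(P[:,2]<hi)&(abs(L[:,0])<.1)
        print(sg,lo,q.sum(),np.percentile(L[q,0],[2,50,98]).round(4) if q.sum()>4 else '')
E
python3 v.py w8
```

```text
[ 0.53183141 -0.07154627  0.19529437] [ 1.79949528e+02  1.17084699e-01 -1.50123790e+01]
cover plane [-0.001046    0.00021789  0.03841731] z at ends 0.03834408614190855 0.03849052590354166
cover [570.9 -82.  148.1  53.3 -15. ]
1 0.036 847 [0.0605 0.0667 0.073 ]
1 0.042 120 [0.0723 0.0737 0.0753]
1 0.048 257 [0.075  0.0775 0.0806]
-1 0.036 617 [-0.0735 -0.0669 -0.0602]
-1 0.042 111 [-0.0755 -0.0736 -0.0717]
-1 0.048 217 [-0.0795 -0.0771 -0.0742]
```

View pics/w8.png

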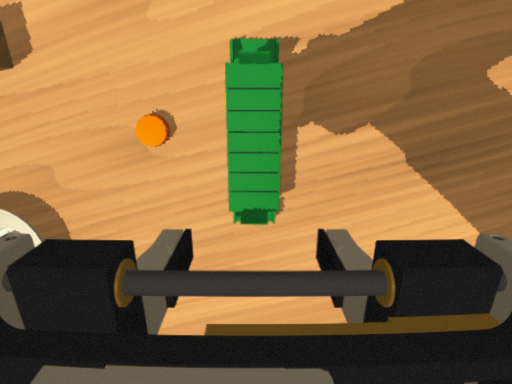

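The cover spans (228–282, 63–211) and lies level, with its top at about 38.4 mm at both ends. Both clip noses are back at ±72 mm over its ends, and the gripper is clear, so I hand the job in.

```bash
python3 -c "
from station import arm
print(arm.job_done())"
```

```text
the job is handed in; nothing more can be done
None
```

The steel cap is in the ceramic dish and the green cover is snapped home and level under both end clips; I kept the arm clear of the vials and carton throughout, and the job was handed in at about 20 s.

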